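# Clamp the filter module in its test cradle

## Robot

A 6-joint arm with a two-finger parallel gripper is mounted at the origin on the work surface. World frame = base frame: x ahead of the robot, y to its left, z up, the work surface at z = 0. Lengths are in m, angles in degrees, forces in N, time in s.
With the tool pointing down it reaches from about 0.325 to 0.9 m from the base axis. Payload 6.1 kg.
Tool frame: the origin (TCP) lies on the mounting face of the last link; the fingertips stand 182 mm ahead of it and the grasp point (between the pads) lies tcp_to_grasp ahead of it (tcp_to_grasp is the distance from the TCP to the grasp point, in m); z points along the fingers, y is the direction in which the jaws open and shut (so a half turn about z gives the same grasp; the last joint's range is limited). The gripper opens to 87 mm and grips with 3 to 60 N. Pads are 19 mm wide; open, the fingers measure 117 mm over their backs; the gripper's body (75 mm by 190 mm) begins 51 mm behind the grasp point.
Start: joints at [-72.657, 12.628, 87.462, -0, 79.91, -7.225], TCP at [0.26, -0.568, 0.405] pointing down, gripper open.
Joint ranges: [-170.65, 170.65], [-52.31, 119.04], [5.05, 147.46], [-71.25, 251.25], [11.57, 151.72], [-153.62, 153.62]. Speed limits (degrees/s): [147.25, 147.25, 172.46, 180, 180, 180].

## Interface

Orientations are given as [roll, pitch, yaw] about the fixed x, y, z axes, in that order (R = Rz(yaw) Ry(pitch) Rx(roll)).
In Python, from cell import state, grab_frame, camera_model, hand_in, tcp_to_grasp gives the robot as it stands. The module is installed in compiled form; this text tells all that it offers.
- The arm moves only by the tool step_arm, never from a script. Its argument "steps" is one flat list of numbers, 4 for each row, row after row: the shift along the tool's x, y, z in mm, then the turn about the tool's z in degrees. A call has 1 to 12 rows; each row is the pose to reach, as a shift and turn from the pose measured when the call began, along the tool's axes at that moment; what a row does not reach only later rows make up. A row lasts 1/12 s, in which the tool goes at most 41.7 mm and 7.16 degrees, less where a joint would pass 70% of its speed; a pose out of reach is approached as far as the arm can. A call with a gripper value outside its range is refused whole. "hand" is the closure in counts, from 0 (fully open) to 255 (shut), set as the call begins (left out, the last holds). The fingers move at their own pace and stop on an object; "newtons" is the grip in N (left out, the last holds). Time passes only in rows, so rows that repeat a pose let the fingers close. It gives the time, the measured TCP pose, the force and the opening at its end, in the units of the state.
- state(): the state, without advancing time (a new reading comes with each control period).
- grab_frame(name): name is "scene" or "top" or "wrist"; returns the picture (384x512x3 uint8, red, green, blue); there is no depth.
- camera_model(name): a dict with "fx", "fy", "cx", "cy" (pixels), "pose" (4x4, takes a point from camera to world coordinates). Camera axes: x right, y up, looking along -z (the intrinsics and any distortion apply to the point x, -y, -z); pixel columns grow to the right and rows downward; lengths in m; the calibration is good to about 2 mm. The wrist camera is an equidistant fisheye: a pixel r from the principal point sees the ray r / f radians off the axis. A picture is of the moment at which its call begins: read the wrist's pose just before it. camera_model takes no time and is no camera call; for the wrist camera it gives the pose at the moment of the call.
- hand_in(): hands the job in, once; it reports no verdict.
The state is a dict: "time_s": time; "qpos": joint angles; "joint_vel": joint speeds; "joint_torque": joint torques, N m; "tool_pos": TCP position; "tool_rot": TCP orientation; "ft_force": force on the tool from outside, world axes, zero at the start; "ft_torque": the same for the moment, N m; "width": opening from 0.0 (shut) to 1.0 (fully open).
Only numpy, scipy, OpenCV 4.12 (cv2) and the standard library are available. Lean on these libraries where they do the work, as an engineer would, in place of code of your own. Each camera call takes 0.05 s, during which the arm holds its last target. There are 200 camera calls.

## Task

The aluminium filter module lies in the test cradle with the clamp open. Push the clamp strap with a finger so that it swings over the module, right up against its stop, then push the raised cam lever down as far as it goes to lock it. Leave the module lying in its nest and the other things on the desk where they are, and finish clear of everything.

Things in the scene. Friction and masses are not known exactly. Their poses are not given: they have to be found in the camera images.
- cradle: Fixed clamping cradle: dark steel plate 120 (its x) x 210 (its y) x 12 mm. Origin: centre of its underside, on the desk. A round pivot post 26 mm dia stands at its y = +75 mm; a steel stop post (14 x 26 mm, top 96 mm above the desk) stands at its x = -18.5, y = -78 mm, with a shaft in +x over the strap's place that bears the cam lever.
- module: The filter module: loose flat aluminium box 80 (x) x 100 (y) x 34 mm, 0.3 to 0.6 kg, short coax connectors on its x faces; axes as the cradle's; lies in the cradle's nest between 6 mm high rails. Origin: centre of its underside, 12 mm above the desk; its top is 46 mm above the desk.
- strap (a joint): Angle of the clamp strap about its upright pivot (rad). 0 = fully over: the strap lies across the module along the cradle's -y direction, against its stop. Positive = swung away; from 0 to 1.5708 it turns from the cradle's -y direction to its +x direction. Starts at 0.9 to 1.45, range 0 to 1.7. Stays where it is left (friction about 0.15 N m).
- strap_pivot (a point): point on the strap's upright pivot axis, level with the strap's top (68 mm above the desk); a bolt head 18 mm dia stands 7 mm above it. Its axes are the cradle's.
- strap_tip (a point): middle of the free end of the strap, on its top face, 165 mm from the pivot axis. The strap is a straight level aluminium bar 22 mm wide and 18 mm high, underside 50 and top 68 mm above the desk
- cam_lever (a joint): Angle of the cam lever above level (rad). 0 = fully down: lever level, pointing along the cradle's -y direction (outwards, away from the module). Positive = tip raised. Starts at 0.95 to 1.25, range 0 to 1.35. Stays where it is left (friction about 0.35 N m, some 5 N at the tip).
- lever_pivot (a point): point on the cam lever's level hinge axis, which runs along the cradle's x; at the cradle's x = 0, y = -78 mm, 84 mm above the desk. Its axes are the cradle's.
- lever_tip (a point): middle of the end of the cam lever, 95 mm from lever_pivot. The lever's last 45 mm are a black flat grip 22 mm wide and 12 mm thick; when fully down its upper face is 90 mm above the desk.
- adapter: bystander: small round brass coax adapter standing upright, 20 dia x 40 high, origin centre of underside
- jar: bystander: clear screw jar with grey lid, 44 dia x 50 high, origin centre of underside
- mug: bystander: white mug, 80 dia x 90 high, handle on its +y side, origin centre of underside
- meter: bystander: grey hand multimeter lying flat, 130 x 72 x 36, origin centre of underside
- screwdriver: bystander: screwdriver lying flat along its x, under 40 high
- wrench: bystander: wrench lying flat along its x, under 25 high
- tape: bystander: black ring (tape roll), 70 dia x 19 high, lying flat, origin centre of underside
Mind the look-alikes: they are no part of the job. What is shaped like the module but green, purple or red is not meant.

How it is judged (in metres and radians):
On the way, in this order (a step that is already met when the one before it is completed fails the run):
1. the strap is swung over the module against its stop (value of joint strap below 0.06 rad), for 0.2 s.
2. the cam lever is pushed fully down (value of joint cam_lever below 0.08 rad), for 0.2 s.
At the end, for the whole second after the job is handed in: Strap within 0.06 rad of its stop over the module, cam lever within 0.08 rad of fully down, module lying flat at rest in its nest within 8 mm of where it was (value of joint strap below 0.06 rad and value of joint cam_lever below 0.08 rad and distance of module from where it was at the start of the episode below 0.008 m and angle between module's own z axis and vertical below 0.06 rad and linear speed of module below 0.02 m/s); the robot touches nothing.
It fails at once if the cam lever is pushed down (below 0.6 rad) before the strap is over (still above 0.12 rad) (value of joint cam_lever below 0.6 rad and value of joint strap above 0.12 rad).
It fails at once if the module is lifted or shoved out of its nest (moved over 10 mm) (distance of module from where it was at the start of the episode above 0.01 m).
It fails at once if another thing on the desk is moved over 25 mm or knocked over (distance of any of adapter, jar, mug, meter, screwdriver, wrench, tape from where it was at the start of the episode above 0.025 m or angle between any of adapter, jar, mug's own z axis and vertical above 0.6 rad).
It also fails if it takes over 51 s, if anything falls off the work surface, if the arm or the gripper's body presses on something with over 40 N, if the wrist force passes 120 N, or if a joint passes its speed limit or range.

## Working session

There is one attempt and no reset: what is moved stays moved. The work goes in short steps, Python scripts to look and compute and a tool call to move; the robot and the scene stay as the last step left them, time stands still between calls to the robot, and variables do not carry over. Pictures are saved under pics/ and viewed, about 8 in all and at most 12, crops included, and the job is handed in when it is done.

Besides the shell and the picture viewer there is one more tool, called after "Request:" as name(argument=value, ...), one argument or row to a line, values as JSON. step_arm: Moves the arm, as the interface text tells. Its arguments: {"type":"object","properties":{"steps":{"type":"array","items":{"type":"number"}},"hand":{"type":"number"},"newtons":{"type":"number"}},"required":["steps"]}

```bash
mkdir -p pics
python3 - <<'E'
from cell import *
import cv2,numpy as np
s=state();print(s['time_s'],s['tool_pos'],s['tool_rot'],s['width'],tcp_to_grasp)
for n in('scene','top'):
    cv2.imwrite(f'pics/{n}0.png',cv2.cvtColor(grab_frame(n),cv2.COLOR_RGB2BGR))
    m=camera_model(n);print(n,m['fx'],m['fy'],m['cx'],m['cy'],np.round(m['pose'],3).tolist(),[k for k in m])
E
```

```text
0.0 [ 0.25980019 -0.56814992  0.40363942] [-1.79890766e+02 -1.47627174e-02  2.45690004e+01] 0.9978440950437556 0.1635
scene 483.2453653797303 483.2453653797303 256.2286042829113 194.34344082117852 [[0.68, -0.435, 0.591, 1.374], [0.733, 0.385, -0.56, -0.85], [0.016, 0.814, 0.581, 0.913], [0.0, 0.0, 0.0, 1.0]] ['fx', 'fy', 'cx', 'cy', 'pose']
top 493.42634778922786 493.42634778922786 251.39748712670345 187.1633395411556 [[-0.003, 0.983, -0.183, 0.215], [-1.0, -0.001, 0.013, -0.014], [0.013, 0.183, 0.983, 1.722], [0.0, 0.0, 0.0, 1.0]] ['fx', 'fy', 'cx', 'cy', 'pose']
```

View pics/top0.png

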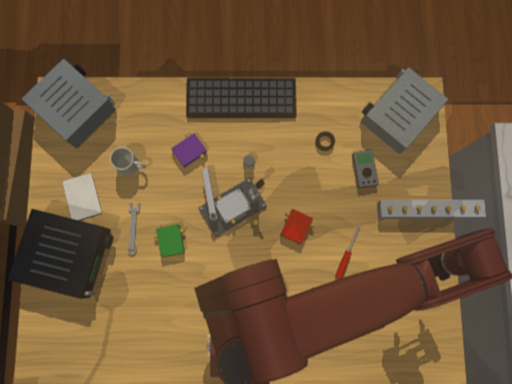

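View pics/scene0.png

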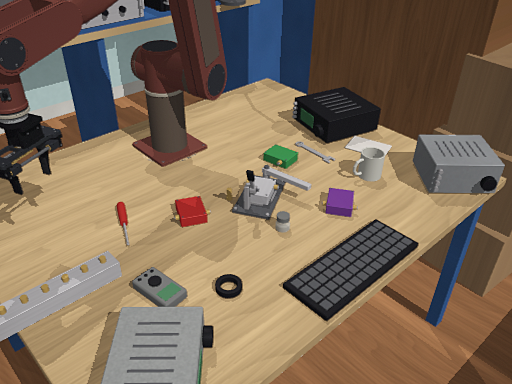

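The top view shows the cradle at about (233,207), with the strap running up-left to (206,170) and the lever grip at (260,183). I'll enlarge both views.

Run:
```python
import cv2,numpy as np
a=cv2.imread('pics/top0.png')[140:255,180:290];b=cv2.imread('pics/scene0.png')[155:245,220:325]
a=cv2.resize(a,None,fx=5,fy=5,interpolation=2)[:, :];b=cv2.resize(b,None,fx=5,fy=5,interpolation=2)
cv2.imwrite('pics/a.png',a);cv2.imwrite('pics/b.png',b);print(a.shape,b.shape)
```

```text
(575, 550, 3) (450, 525, 3)
```

View pics/a.png

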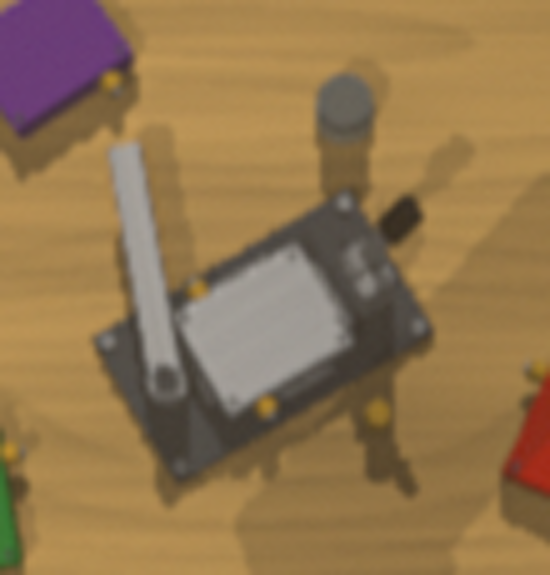

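View pics/b.png

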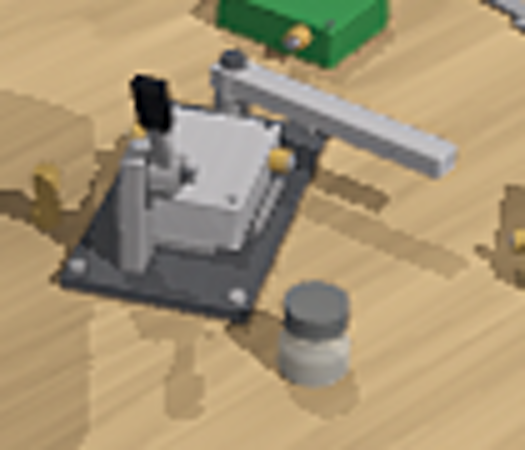

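The crops show these positions (px in crop a):
- strap pivot bolt: (166,378)
- strap end: about (124,148)
- plate corners: (95,340), (181,482), (433,332), (343,193)
- lever tip, raised: (402,218)
- brass adapter: (377,412), close to the cradle
- jar: (345,105)

```bash
cat > h.py <<'E'
import numpy as np
from cell import *
def ray(n,u,v):
    m=camera_model(n);T=np.array(m['pose']);d=np.array([(u-m['cx'])/m['fx'],-(v-m['cy'])/m['fy'],-1])
    return T[:3,3],T[:3,:3]@d
def onz(n,u,v,z):
    o,d=ray(n,u,v);return o+d*(z-o[2])/d[2]
def ca(u,v): return (u+.5)/5-.5+180,(v+.5)/5-.5+140
def cb(u,v): return (u+.5)/5-.5+220,(v+.5)/5-.5+155
def tri(p,q):
    (o1,d1),(o2,d2)=ray('top',*p),ray('scene',*q)
    A=np.stack([d1,-d2],1);t=np.linalg.lstsq(A,o2-o1,rcond=None)[0]
    a,b=o1+t[0]*d1,o2+t[1]*d2;return (a+b)/2,np.linalg.norm(a-b)
E
python3 - <<'E'
from h import *
np.set_printoptions(precision=4,suppress=True)
P=lambda u,v,z:onz('top',*ca(u,v),z)
Q=lambda u,v,z:onz('scene',*cb(u,v),z)
c=[P(95,340,.012),P(181,482,.012),P(433,332,.012),P(343,193,.012)];C=np.mean(c,0)
print('corners',c,'C',C)
for i in range(4):print(np.linalg.norm(c[i]-c[(i+1)%4]))
yd=(c[0]+c[1]-c[2]-c[3])[:2];yd/=np.linalg.norm(yd);xd=(c[0]+c[3]-c[1]-c[2])[:2];xd/=np.linalg.norm(xd)
print('y',yd,np.degrees(np.arctan2(yd[1],yd[0])),'x',xd,np.degrees(np.arctan2(xd[1],xd[0])))
piv=P(166,378,.075);print('piv',piv,'pred',C[:2]+.075*yd,'scene',Q(233,58,.075))
tip=P(124,148,.068);print('tip',tip,'scene',Q(440,150,.068), np.linalg.norm((tip-piv)[:2]))
d=(tip-piv)[:2];print('strap deg',np.degrees(np.arctan2(d@xd,-d@yd)))
print('jar',P(345,98,.05),Q(317,297,.05),'adapter',P(377,408,.04),Q(47,175,.04))
print('levertip',tri(ca(402,215),cb(150,82)))
lp=C[:2]-.078*yd;print('lp',lp)
E
```

```text
corners [array([0.4612, 0.1474, 0.012 ]), array([0.3619, 0.0864, 0.012 ]), array([ 0.4665, -0.089 ,  0.012 ]), array([ 0.5659, -0.0261,  0.012 ])] C [0.4639 0.0297 0.012 ]
0.11652546766665656
0.20416832825843018
0.11762570463714095
0.2027103611603737
y [-0.5143  0.8576] 120.95173480682367 x [0.8487 0.5289] 31.93408123374688
piv [0.4263 0.0934 0.075 ] pred [0.4253 0.094 ] scene [0.4264 0.0905 0.075 ]
tip [0.5861 0.1244 0.068 ] scene [0.5812 0.1207 0.068 ] 0.16273662390566088
strap deg 69.90068401059341
jar [ 0.6257 -0.0274  0.05  ] [ 0.6193 -0.0256  0.05  ] adapter [ 0.4098 -0.0489  0.04  ] [ 0.4092 -0.0541  0.04  ]
levertip (array([ 0.5185, -0.0644,  0.1669]), np.float64(0.0036760626520918943))
lp [ 0.504  -0.0372]
```

Cradle yaw is about 31.4°, with the pivot at (0.426, 0.093) and the strap at about 70° (1.22 rad). The plan is to close the gripper, point tool x along cradle +y (yaw 121.4, which keeps joint 6 well inside its range), and go to the strap's far side.

Request:
step_arm(
  steps=[15,-15,0,-3,42,-43,0,-8,69,-71,0,-13,96,-99,0,-18,123,-127,0,-23,150,-154,0,-28,177,-182,0,-33,204,-210,0,-38,231,-238,0,-43,258,-266,0,-48,285,-293,0,-53,312,-321,0,-58],
  hand=255,
  newtons=20,
)

```text
time_s: 1.1
tool_pos: [0.4101, -0.1447, 0.4042]
tool_rot: [-180.0, -0.1, 82.8]
ft_force: [1.7, 0.4, 0.1]
width: 0.175
```

Request:
step_arm(
  steps=[34,7,0,-5,68,15,0,-10,102,22,0,-14,136,30,0,-18,170,38,0,-22,204,45,0,-26,238,53,0,-30,272,60,0,-34,295,65,0,-37,308,68,0,-38.6,308,68,0,-38.6,308,68,0,-38.6],
)

```text
time_s: 2.1
tool_pos: [0.516, 0.1523, 0.4041]
tool_rot: [-179.9, -0.1, 121.4]
ft_force: [-0.4, -0.6, -0.1]
width: 0.004
```

Run:
```python
from h import *
import cv2
s=state();print(s['time_s'],s['tool_pos'],s['tool_rot'],s['width'],s['ft_force'],s['qpos'])
cv2.imwrite('pics/w1.png',cv2.cvtColor(grab_frame('wrist'),cv2.COLOR_RGB2BGR))
m=camera_model('wrist');print({k:np.round(v,4).tolist() for k,v in m.items()})
```

```text
2.1 [0.515999   0.15227634 0.40406155] [-1.79935675e+02 -9.11699318e-02  1.21393116e+02] 0.004079307767930108 [-0.36323375 -0.57571284 -0.14524636] [ 8.02350188e+00  7.63486258e-01  1.00475216e+02  5.92934205e-02
  7.88565149e+01 -2.33811730e+01]
{'fx': 297.3186, 'fy': 297.3186, 'cx': 257.8676, 'cy': 186.5263, 'pose': [[0.8545, -0.5032, -0.1292, 0.4802], [0.5195, 0.827, 0.2149, 0.2097], [-0.0013, -0.2507, 0.9681, 0.384], [0.0, 0.0, 0.0, 1.0]]}
```

View pics/w1.png

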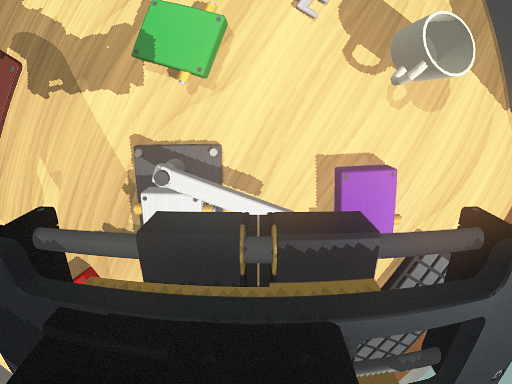

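The wrist view shows the pivot bolt at (161,177) and the strap running right to about (285,210). The hidden fingertips come down beyond its far side, as planned. Next is the descent to fingertip height 53 mm.

Request:
step_arm(
  steps=[0,0,20,0,0,0,45,0,0,0,75,0,0,0,105,0,0,0,130,0,0,0,150,0,0,0,162,0,0,0,169,0,0,0,169,0],
)

```text
time_s: 2.9
tool_pos: [0.5152, 0.1508, 0.2341]
tool_rot: [-179.8, -0.1, 121.2]
ft_force: [-0.6, -0.4, 0.4]
width: 0.008
```

Run:
```python
from h import *
s=state();print(s['time_s'],s['tool_pos'],s['tool_rot'],s['ft_force'])
piv=np.array([.4262,.093]);a=np.radians(31.4);X=np.array([np.cos(a),np.sin(a)]);Y=np.array([-X[1],X[0]])
d=s['tool_pos'][:2]-piv;r0=np.array([d@X,d@Y])*1e3;print('cradle rel pivot',r0)
# tool x = +Y cradle, tool y = +X cradle
for t in range(70,-11,-5):
    u=np.radians(t);dd=11+15*np.cos(u)+9.5*np.sin(abs(u))
    p=100*np.array([np.sin(u),-np.cos(u)])+dd*np.array([np.cos(u),np.sin(u)])
    print(t,'tool x,y',np.round((p-r0)[::-1],1))
```

```text
2.9 [0.51519407 0.15075614 0.23412943] [-1.79824153e+02 -1.26165775e-01  1.21230742e+02] [-0.62758004 -0.35349936  0.35747301]
cradle rel pivot [106.05246731   2.9310313 ]
70 tool x,y [-13.6  -3.5]
65 tool x,y [-21.7  -4.5]
60 tool x,y [-29.8  -6.1]
55 tool x,y [-37.9  -8.4]
50 tool x,y [-45.8 -11.5]
45 tool x,y [-53.6 -15.3]
40 tool x,y [-61.2 -19.9]
35 tool x,y [-68.4 -25.2]
30 tool x,y [-75.2 -31.2]
25 tool x,y [-81.5 -37.9]
20 tool x,y [-87.2 -45.2]
15 tool x,y [-92.3 -53.2]
10 tool x,y [-96.7 -61.7]
5 tool x,y [-100.2  -70.7]
0 tool x,y [-102.9  -80.1]
-5 tool x,y [-104.9  -88.1]
-10 tool x,y [-106.2  -96.4]
```

Request:
step_arm(
  steps=[-7,-2,0,0,-14,-4,0,0,-22,-5,0,0,-30,-6,0,0,-38,-8,0,0,-46,-12,0,0,-54,-15,0,0,-61,-20,0,0,-68,-25,0,0,-75,-31,0,0,-81,-38,0,0,-81,-38,0,0],
)

```text
time_s: 3.9
tool_pos: [0.5243, 0.0602, 0.234]
tool_rot: [-179.8, -0.1, 121.2]
ft_force: [-0.2, 0.8, -0.4]
width: 0.004
```

Run:
```python
from h import *
import cv2
s=state();print(s['time_s'],s['tool_pos'],s['tool_rot'],s['ft_force'])
a=cv2.resize(grab_frame('scene')[155:245,220:325],None,fx=5,fy=5,interpolation=2)
cv2.imwrite('pics/s2.png',cv2.cvtColor(a,cv2.COLOR_RGB2BGR))
```

```text
3.9 [0.52432272 0.06015063 0.2340047 ] [-1.79790974e+02 -8.82597866e-02  1.21172501e+02] [-0.18253697  0.81294518 -0.42295724]
```

View pics/s2.png

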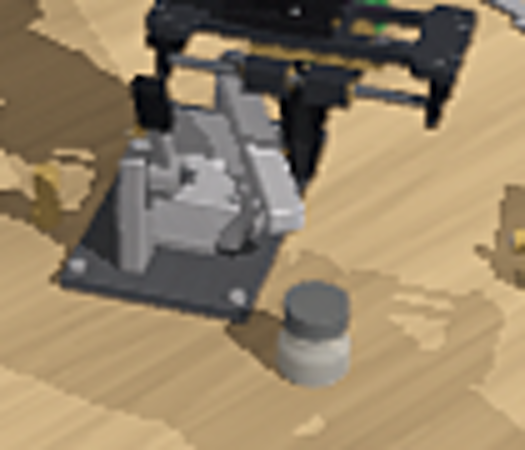

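The strap has followed the finger to about 27° and the lever is still raised and clear of the gripper. I'll carry on to the stop.

Request:
step_arm(
  steps=[-5,-7,0,0,-10,-14,0,0,-14,-21,0,0,-17,-28,0,0,-19,-34,0,0,-21,-39,0,0,-21,-41,0,0,-21,-43,0,0,-21,-43,0,0],
)

```text
time_s: 4.7
tool_pos: [0.4984, 0.0202, 0.2343]
tool_rot: [-179.8, -0.1, 121.2]
ft_force: [0.2, -1.3, 0.5]
width: 0.0
```

Request:
step_arm(
  steps=[0,-1,0,0,0,-2,0,0,0,-3,0,0,0,-4,0,0,0,-4,0,0],
)

```text
time_s: 5.12
tool_pos: [0.495, 0.0181, 0.2345]
tool_rot: [-179.8, -0.1, 121.2]
ft_force: [1.4, 0.1, 0.1]
width: 0.007
```

Request:
step_arm(
  steps=[0,-1,0,0,0,-2,0,0,0,-3,0,0,0,-4,0,0,0,-4,0,0],
)

```text
time_s: 5.53
tool_pos: [0.4929, 0.0169, 0.2348]
tool_rot: [179.8, -0.0, 121.1]
ft_force: [10.7, 6.8, -8.2]
width: 0.005
```

Run:
```python
from h import *
import cv2
s=state();print(s['time_s'],s['tool_pos'],s['tool_rot'],s['ft_force'])
a=cv2.resize(grab_frame('scene')[155:245,220:325],None,fx=5,fy=5,interpolation=2)
b=cv2.resize(grab_frame('wrist'),None,fx=.6,fy=.6)
o=np.zeros((450,835,3),np.uint8);o[:,:525]=a;o[:b.shape[0],525:525+b.shape[1]]=b
o=o[:,:800]
cv2.imwrite('pics/s3.png',cv2.cvtColor(o,cv2.COLOR_RGB2BGR))
```

```text
5.5333 [0.49293511 0.01692869 0.23476836] [ 1.79810211e+02 -3.57703525e-03  1.21101835e+02] [10.66706605  6.84136155 -8.16355049]
```

View pics/s3.png

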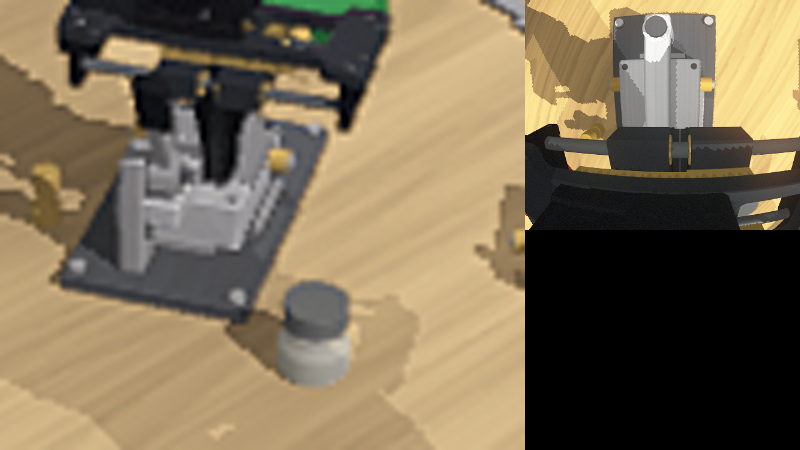

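The force is now 12.7 N along cradle +x and the wrist view shows the strap lying straight along the module, so it is at its stop. I'll hold briefly, back off, lift clear and check.

Request:
step_arm(
  steps=[0,-1,0,0,0,-1,0,0,0,-1,0,0,0,-1,0,0],
)

```text
time_s: 5.97
tool_pos: [0.4926, 0.0168, 0.2349]
tool_rot: [179.7, 0.0, 121.1]
ft_force: [6.4, 3.3, -4.4]
width: 0.009
```

Request:
step_arm(
  steps=[2,5,0,0,3,10,0,0,3,15,0,0,3,15,-20,0,3,15,-50,0,3,15,-90,0,3,15,-130,0,3,15,-165,0,3,15,-190,0,3,15,-200,0,3,15,-200,0],
)

```text
time_s: 6.88
tool_pos: [0.5037, 0.0267, 0.4379]
tool_rot: [179.4, 0.2, 121.1]
ft_force: [1.3, -0.9, -0.1]
width: 0.007
```

Run:
```python
from h import *
import cv2
s=state();print(s['time_s'],s['tool_pos'],s['tool_rot'],s['ft_force'])
a=cv2.resize(grab_frame('scene')[155:245,220:325],None,fx=5,fy=5,interpolation=2)
b=grab_frame('wrist')[0:330,100:375]
o=np.zeros((450,800,3),np.uint8);o[:,:525]=a;o[:330,525:]=b
cv2.imwrite('pics/s4.png',cv2.cvtColor(o,cv2.COLOR_RGB2BGR))
m=camera_model('wrist');np.save('wp.npy',m['pose'])
```

```text
6.8833 [0.50365713 0.02667896 0.4379183 ] [179.44643173   0.19480477 121.0966301 ] [ 1.33850947 -0.892103   -0.10652835]
```

View pics/s4.png

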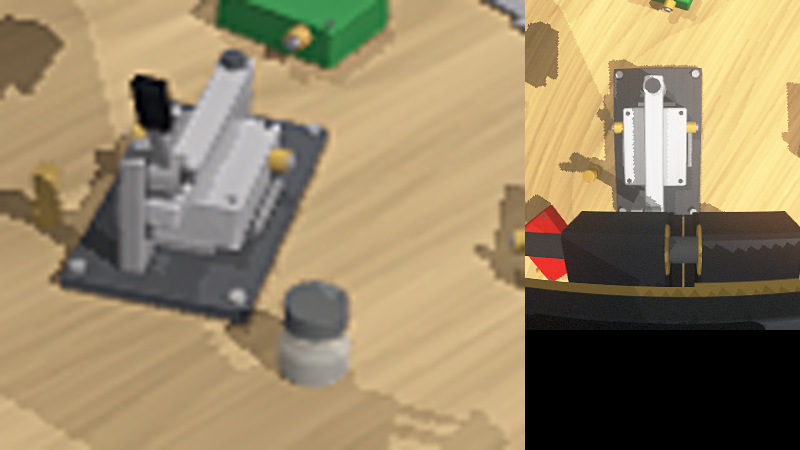

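The strap lies straight over the module on its stop; the lever is still up and the module and jar haven't moved. I'll move to just inboard of and above the raised lever, and compute the lever arc.

Request:
step_arm(
  steps=[-10,-6,0,0,-25,-15,0,0,-40,-24,0,0,-52,-30,0,0,-57,-33,0,0,-57,-33,20,0,-57,-33,45,0,-57,-33,70,0,-57,-33,84,0,-57,-33,89,0,-57,-33,89,0],
)

```text
time_s: 7.9
tool_pos: [0.5032, -0.0388, 0.3415]
tool_rot: [180.0, -0.3, 121.1]
ft_force: [0.4, -0.5, -0.4]
width: 0.006
```

Run:
```python
from h import *
s=state();print(s['time_s'],s['tool_pos'],s['tool_rot'],s['ft_force'])
a=np.radians(31.4);X=np.array([np.cos(a),np.sin(a)]);Y=np.array([-X[1],X[0]])
d=s['tool_pos'][:2]-[.505,-.0374];y0=d@Y*1e3;z0=(s['tool_pos'][2]-.182)*1e3;print('x',d@X*1e3,'y',y0,'tipz',z0)
for f in np.arange(1.3,-.01,-.1):
    y=-82*np.cos(f)+6*np.sin(f)+9.5;z=84+82*np.sin(f)+6*np.cos(f);print(round(f,1),'tool x,z',round(y-y0,1),round(z0-z,1))
```

```text
7.9 [ 0.50317727 -0.03883459  0.34147217] [179.99126334  -0.2711892  121.08621097] [ 0.39706362 -0.48161285 -0.38762923]
x -2.3032290084550144 y -0.2748376489595569 tipz 159.47217455207314
1.3 tool x,z -6.4 -5.1
1.2 tool x,z -14.3 -3.1
1.1 tool x,z -22.1 -0.3
1.0 tool x,z -29.5 3.2
0.9 tool x,z -36.5 7.5
0.8 tool x,z -43.1 12.5
0.7 tool x,z -49.1 18.1
0.6 tool x,z -54.5 24.2
0.5 tool x,z -59.3 30.9
0.4 tool x,z -63.4 38.0
0.3 tool x,z -66.8 45.5
0.2 tool x,z -69.4 53.3
0.1 tool x,z -71.2 61.3
-0.0 tool x,z -72.2 69.5
```

Request:
step_arm(
  steps=[-4,1,-4,0,-9,2,-4,0,-14,2,-3,0,-18,2,-2,0,-22,2,0,0,-26,2,2,0,-30,2,4,0,-33,2,6,0,-37,2,8,0,-40,2,10,0,-43,2,13,0,-43,2,13,0],
)

```text
time_s: 8.9
tool_pos: [0.5273, -0.0751, 0.3279]
tool_rot: [180.0, -0.2, 121.1]
ft_force: [0.9, 0.5, 2.5]
width: 0.005
```

Run:
```python
from h import *
import cv2
s=state();print(s['time_s'],s['tool_pos'],s['tool_rot'],s['ft_force'])
a=cv2.resize(grab_frame('scene')[145:245,205:310],None,fx=5,fy=5,interpolation=2)
cv2.imwrite('pics/s5.png',cv2.cvtColor(a,cv2.COLOR_RGB2BGR))
```

```text
8.9 [ 0.52732473 -0.07513889  0.32786993] [179.99321603  -0.24396445 121.06440009] [0.90410809 0.45347497 2.54094283]
```

View pics/s5.png

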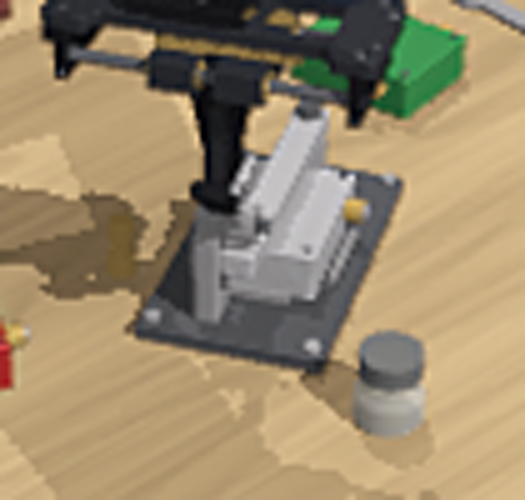

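The grip at (212,195) is under the fingertips and turning down, with a light force. I'll continue the arc.

Request:
step_arm(
  steps=[-5,0,5,0,-9,0,9,0,-12,0,13,0,-16,0,18,0,-19,0,23,0,-21,0,28,0,-24,0,34,0,-26,0,39,0,-27,0,44,0,-28,0,49,0,-29,0,54,0,-29,0,54,0],
)

```text
time_s: 9.95
tool_pos: [0.5418, -0.0998, 0.2727]
tool_rot: [-179.9, -0.3, 121.1]
ft_force: [-0.6, 0.3, 0.6]
width: 0.005
```

Request:
step_arm(
  steps=[0,0,1,0,0,0,2,0,0,0,3,0,0,0,4,0,0,0,4,0],
)

```text
time_s: 10.37
tool_pos: [0.5422, -0.0999, 0.2718]
tool_rot: [-179.9, -0.2, 121.1]
ft_force: [-10.7, 4.4, 23.6]
width: 0.004
```

The fingertips stop at z = 89.8 mm (the grip's top is 90 mm when fully down) with 24 N. I'll hold a moment, then lift away.

Request:
step_arm(
  steps=[0,0,2,0,0,0,2,0,0,0,2,0,0,0,2,0],
)

```text
time_s: 10.7
tool_pos: [0.5422, -0.0999, 0.2721]
tool_rot: [-179.9, -0.2, 121.1]
ft_force: [-8.9, 4.0, 19.1]
width: 0.004
```

Request:
step_arm(
  steps=[0,0,-8,0,0,0,-25,0,0,0,-55,0,0,0,-90,0,0,0,-125,0,0,0,-155,0,-30,0,-165,0,-65,0,-170,0,-100,0,-170,0,-120,0,-170,0,-125,0,-170,0,-125,0,-170,0],
)

```text
time_s: 11.7
tool_pos: [0.6075, -0.2089, 0.4406]
tool_rot: [-179.9, -0.2, 121.0]
ft_force: [-0.3, 0.0, -0.5]
width: 0.007
```

Run:
```python
from h import *
import cv2
s=state();print(s['time_s'],s['tool_pos'],s['tool_rot'],s['ft_force'])
a=cv2.resize(grab_frame('scene')[145:245,205:310],None,fx=4,fy=4,interpolation=2)
b=cv2.resize(grab_frame('top')[140:240,190:285],None,fx=4,fy=4,interpolation=2)
cv2.imwrite('pics/s6.png',cv2.cvtColor(np.hstack([a,b]),cv2.COLOR_RGB2BGR))
```

```text
11.7 [ 0.60745512 -0.20886623  0.44064528] [-179.87455126   -0.2407904   120.99428817] [-0.29766248  0.04848274 -0.51370622]
```

View pics/s6.png

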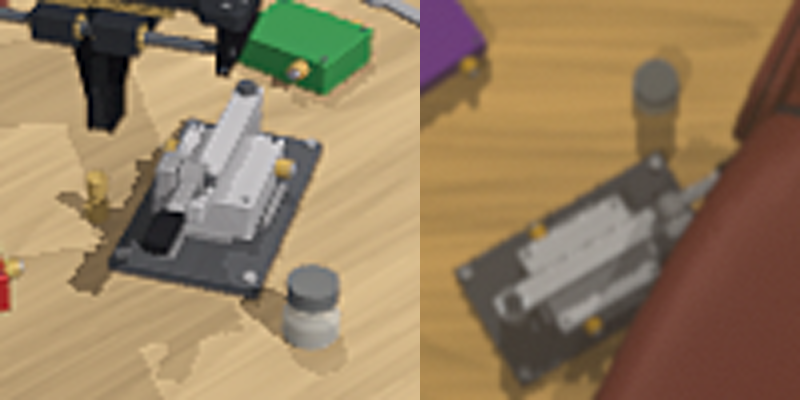

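The view shows the lever flat and pointing outwards, the strap along the module, and the adapter and jar still standing. One numeric check of both angles, then I'll hand in if it holds.

Run:
```python
from h import *
m=camera_model('scene');T=np.linalg.inv(m['pose'])
a=np.radians(31.4);Y=np.array([-np.sin(a),np.cos(a)]);lp=np.array([.505,-.0374])
for f in(0,.1,.2,.3):   # lever end, expected crop pixel
    p=T@np.r_[lp-Y*.095*np.cos(f),.084+.095*np.sin(f),1]
    u=m['cx']-m['fx']*p[0]/p[2];v=m['cy']+m['fy']*p[1]/p[2]
    print('lever',f,np.round([(u-205)*4,(v-145)*4]))
t=lambda u,v,z:onz('top',u/4+190,v/4+140,z)[:2]
d=t(650,215,.068)-t(512,305,.075);print('strap rad',np.arctan2(d[1],d[0])-np.arctan2(-Y[1],-Y[0]))
s=state();print(s['ft_force'],np.abs(s['joint_vel']).max())
hand_in()
```

```text
lever 0 [158. 250.]
lever 0.1 [158. 239.]
lever 0.2 [158. 227.]
lever 0.3 [159. 214.]
strap rad 0.023411527209615368
[0.09985174 0.18154593 0.22189113] 1.0766105881789452
the job is handed in; nothing more can be done
```

I swung the strap over the module to its stop with the closed fingers, then pushed the cam lever down along its arc. The arm then lifted about 170 mm clear and I handed in after about 12 s of the 51 s allowed. `hand_in` gives no verdict, so these are my own checks.

- **Strap:** it met a firm stop at about 13 N. The last top view gives roughly 0.02 rad, under the 0.06 limit but only as accurate as hand-picked pixels.
- **Lever:** the fingertips stopped at z ≈ 89.8 mm under 24 N, against 90 mm for fully down. The last picture shows the lever lying flat and pointing outwards. I only judged its tip in that picture by eye (about row 235–250, where 250 is fully down). That reading alone does not rule out 0.1 rad, so the contact height is the stronger evidence.
- **Everything else:** by eye, the module is still in its nest, and the jar and adapter are standing where they were. I did not measure the module's shift or recheck the bystanders further away, though the arm never went down near them. The force on the tool is about zero, so it is touching nothing.
- **Disagreement:** the strap stopped about 9 mm further along than I had predicted. The closed fingers are probably thinner than the 30 mm I assumed, and the last pictures agree with the strap being fully over.

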